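# Empty the used-cup tray into the waste tub

## Task

The tray of used sample cups is pushed under the riser handle first: draw it out until the handle is well clear, leave it flat on the bench and let go, then take it by the handle and tip all four cups off its open end into the yellow tub, from just above the tub. Put the empty tray back down flat on the bench, right way up, and leave the tub and everything else standing where they are.

Things in the scene. Friction and masses are not known exactly. Their poses are not given: they have to be found in the camera images.
- tray: Light-blue plastic tray, 0.16 kg, loose. Floor 170 x 110, 4 thick, slippery: cups slide from about 20 degrees. Rims on both long sides 4 thick, 26 high from the bench; back wall 34 high; NO front wall (open mouth). Origin: underside centre of the 170 x 110 body; +x to the handle, -x to the mouth, z up. Starts level under the riser, handle in, mouth end sticking out 110 to 140.
- tray_handle: The tray's dark-blue pan handle, rigid with the tray: a straight bar 80 long (along x) x 18 wide x 22 high, starting at the back wall. Origin: centre of the bar, 125 from the tray's origin along +x and 34 above the tray's underside (bar spans 23 to 45 above the bench). Same axes as the tray.
- tray_mouth (a point): Middle of the tray's open front edge, on the upper face of the floor (tray frame -85, 0, 4).
- tray_grip (a point): Centre of the tray's handle, same point as the handle's origin (tray frame 125, 0, 34).
- tub: Yellow open plastic waste tub, 0.6 kg, loose. Outside 130 (x) x 170 (y) x 85 high, walls and floor 4 thick, small rim flange. Origin: underside centre, z up.
- riser: White metal bench riser, fixed: board 240 deep (x) x 460 wide (y), underside 116 and top 128 above the bench, on 12-thick end walls at y = +-224, open front and back. Origin: centre of its footprint on the bench. -x is its front (front edge at x = -120), where the tray comes out. Fixed on it: a grey control unit 85 high; under it: a small jar at (30, 175).
- cup0: Used sample cup with a red snap cap, 12 g: 27 diameter at the cap, 23 high, off-white body 21 to 23 diameter. Origin: centre of its underside, z towards the cap. Starts upright on the tray floor, at least 50 behind the mouth edge.
- cup1: Used sample cup with a red snap cap, 12 g: 27 diameter at the cap, 23 high, off-white body 21 to 23 diameter. Origin: centre of its underside, z towards the cap. Starts upright on the tray floor, at least 50 behind the mouth edge.
- cup2: Used sample cup with a red snap cap, 12 g: 27 diameter at the cap, 23 high, off-white body 21 to 23 diameter. Origin: centre of its underside, z towards the cap. Starts upright on the tray floor, at least 50 behind the mouth edge.
- cup3: Used sample cup with a red snap cap, 12 g: 27 diameter at the cap, 23 high, off-white body 21 to 23 diameter. Origin: centre of its underside, z towards the cap. Starts upright on the tray floor, at least 50 behind the mouth edge.
- bottle_a: White reagent bottle, 66 diameter x 165 high, standing on the bench; origin underside centre. Bystander.
- bottle_b: White reagent bottle like the other, 66 diameter x 165 high; origin underside centre. Bystander.
- rack: Blue tube rack with a white perforated top, 92 (x) x 132 (y) x 48 high; origin underside centre. Bystander.
- pipette: Purple and ivory hand pipette lying flat, about 230 long along its x, 26 thick; origin on the bench under its middle. Bystander.
- wash_bottle: Wash bottle with blue cap and bent spout, 62 diameter, 192 high over the spout, which reaches 65 towards its -x; origin underside centre. Bystander.
- std_vial: Amber vial with black cap, 28 diameter x 60 high; origin underside centre. Bystander.
Things that resemble listed ones, but are neither listed nor needed, are in the scene too. There is more than one size of the tub; the job needs the larger.

How it is judged:
By the outcome, as a careful person would: the job done as asked, in the order asked, and still so for the second after the job is handed in, with the robot touching nothing.
It also fails if it takes over 72 s, if anything falls off the work surface, if the arm or the gripper's body presses on something with over 40 N, if the wrist force passes 120 N, or if a joint passes its speed limit or range.

## Robot

A 7-joint arm with a two-finger parallel gripper is mounted at the origin on the work surface. World frame = base frame: x ahead of the robot, y to its left, z up, the work surface at z = 0. Lengths are in m, angles in rad, forces in N, time in s.
With the tool pointing down it reaches from about 0.425 to 1.025 m from the base axis. Payload 9.4 kg.
Tool frame: the origin (TCP) lies on the centre line of the jaws, within the pads' length; the fingertips stand 25 mm ahead of it and the grasp point (between the pads) lies 6 mm ahead of it; z points along the fingers, y is the line along which they close (so a half turn about z gives the same grasp; the last joint's range is limited). The gripper opens to 93 mm and grips with 3 to 60 N. Pads are 15 mm wide; open, the fingers measure 128 mm over their backs; the gripper's body (75 mm by 188 mm) begins 65 mm behind the grasp point.
Start: joints at [1.092, 0.599, -0.003, 1.599, 0.002, 0.943, -0.08], TCP at [0.284, -0.667, 0.244] pointing down, gripper open.
Joint ranges: [-2.57, 2.57], [-0.35, 1.97], [-1.29, 1.29], [0.11, 2.56], [-1.05, 4.19], [0.11, 1.86], [-2.63, 2.63]. Speed limits (rad/s): [2.22, 2.22, 3.01, 3.01, 3.14, 3.14, 3.14].

## Interface

Orientations are given as a unit quaternion [x, y, z, w].
In Python, from station import state, cams, arm gives the robot as it stands.
- The arm moves only by the tool servo_tool, never from a script. Its arguments are lists of equal length, an entry for each row: "translation": the shift along the tool's x, y, z in m, a list of three; "turn": the turn, a rotation vector about the tool's x, y, z in degrees, a list of three. In form: {"translation": [[dx, dy, dz], ...], "turn": [[wx, wy, wz], ...]}. A call has 1 to 8 rows; each row shifts and turns the commanded pose from where the row before left it, along the tool's axes as they then stand; what a row does not reach is not made up. A row lasts 1/8 s, in which the tool goes at most 62.5 mm and 10.7 degrees, less where a joint would pass 70% of its speed; a pose out of reach is approached as far as the arm can. A call is refused whole if a number of a shift passes 0.0625 or a number of a turn 10.7, either way. A call with a gripper value outside its range is refused whole. "gripper" is the finger opening in m, from 0 to 0.093, set as the call begins (left out, the last holds). The fingers move at their own pace and stop on an object; "newtons" is the grip in N (left out, the last holds). Time passes only in rows, so rows that do not move let the fingers close. It gives the time, the measured TCP pose, the force, the opening and the grip force at its end, in the units of the state.
- state(): the state, without advancing time (a new reading comes with each control period).
- cams.capture(name): name is "scene" or "top"; returns a dict with "frame" (400x640x3 uint8, red, green, blue), "mtx" (3x3 intrinsics, pixels), "D" ([k1, k2, p1, p2, k3] as OpenCV has them; the pictures are not rectified), "R" (3x3) and "t" (3): a world point X has camera coordinates R X + t. Camera axes: x right, y down, z forward; pixel columns grow to the right and rows downward; lengths in m; the calibration is good to about 2 mm. A picture is of the moment at which its call begins. There is no depth.
- arm.hand_in(): hands the job in; it is judged then, once.
The state is a dict: "time_s": time; "joints": joint angles; "joint_vel": joint speeds; "joint_efforts": joint torques, N m; "tcp_pos": TCP position; "tcp_rot": TCP orientation; "ft_force": force on the tool from outside, world axes, zero at the start; "torque": the same for the moment, N m; "grip_width": finger opening in m; "gripper_force": force on a finger pad.
Only numpy, scipy, OpenCV 4.12 (cv2) and the standard library are available. Lean on these libraries where they do the work, as an engineer would, in place of code of your own. Each camera call takes 0.05 s, during which the arm holds its last target. There are 200 camera calls.

## Working session

There is one attempt and no reset: what is moved stays moved. The work goes in short steps, Python scripts to look and compute and a tool call to move; the robot and the scene stay as the last step left them, time stands still between calls to the robot, and variables do not carry over. Pictures are saved under pics/ and viewed, at most 10 in all, crops included, and the job is handed in when it is done.

Besides the shell and the picture viewer there is one more tool, called as name(argument=value, ...) on one line, values as JSON. servo_tool: Moves the arm, as the interface text tells. Its arguments: {"type":"object","properties":{"translation":{"type":"array"},"turn":{"type":"array"},"gripper":{"type":"number"},"newtons":{"type":"number"}},"required":["translation","turn"]}

```bash
mkdir -p pics
cat > h.py <<'E'
import numpy as np, cv2
from station import state, cams, arm
def cap(n,save=None):
    c=cams.capture(n)
    if save: cv2.imwrite('pics/'+save,c['frame'][:,:,::-1])
    return c
def ray(c,uv,z):
    p=cv2.undistortPoints(np.array(uv,float).reshape(-1,1,2),np.array(c['mtx']),np.array(c['D'],float)).reshape(-1,2)
    R=np.array(c['R']);t=np.array(c['t']);o=-R.T@t
    d=np.c_[p,np.ones(len(p))]@R
    return o+d*((z-o[2])/d[:,2])[:,None]
def proj(c,X):
    R=np.array(c['R']);t=np.array(c['t'])
    return cv2.projectPoints(np.array(X,float).reshape(-1,3),cv2.Rodrigues(R)[0],t,np.array(c['mtx']),np.array(c['D'],float))[0].reshape(-1,2)
E
python3 - <<'E'
from h import *
a=cap('scene','s0.png');b=cap('top','t0.png')
for c in(a,b): print(-np.array(c['R']).T@np.array(c['t']),np.array(c['R'])[2])
print(state())
E
```

```text
[1.53963172 0.02509066 0.67733677] [-0.82655801 -0.05571756 -0.56008697]
[ 0.38435271 -0.00706868  1.27519374] [ 1.62283606e-01  7.04270401e-05 -9.86744154e-01]
{'time_s': 0.1, 'joints': array([ 1.0923115 ,  0.60003077, -0.00257608,  1.60005012,  0.00179075,
        0.94289536, -0.07978043]), 'joint_vel': array([ 2.77636788e-04, -6.67823189e-04, -4.89723299e-05, -1.48143124e-03,
       -7.42334515e-05,  1.78444198e-03, -9.25051361e-04]), 'joint_efforts': array([ 3.46066321e-03, -7.66560316e+01,  1.50123551e+00, -2.52941895e+01,
       -5.23741997e-02,  1.36035495e-02,  3.98231634e-05]), 'tcp_pos': array([ 0.28337287, -0.66688876,  0.24285611]), 'tcp_rot': array([ 9.79878717e-01,  1.99592644e-01, -1.88030326e-04, -6.64559399e-04]), 'ft_force': array([-0.15616854,  0.73957393, -0.37477663]), 'torque': array([ 0.01008346, -0.01022889, -0.04511062]), 'gripper_force': 0.0, 'grip_width': 0.09295605678074}
```

View pics/s0.png

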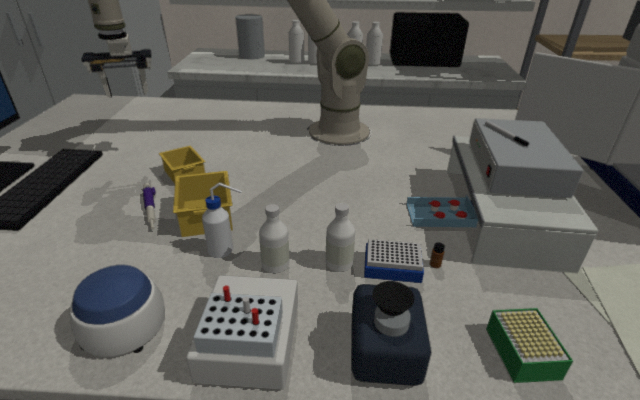

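View pics/t0.png

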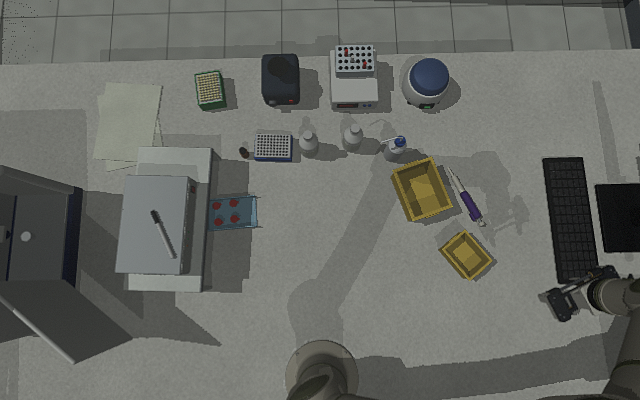

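The top view shows the tray's mouth end at about (233,212), poking out of the riser towards world -y. The only other light-blue object is the blue rack at (273,147), which isn't the tray. There are two tubs: the larger at (420,188) and the smaller at (466,255). I choose the larger. I'll check both choices in one crop.

Run:
```python
from h import *
b=cap('top');f=b['frame']
a=cv2.resize(f[180:250,190:270],None,fx=5,fy=5,interpolation=cv2.INTER_CUBIC)
t=cv2.resize(f[140:285,380:500],None,fx=4,fy=4,interpolation=cv2.INTER_CUBIC)[:350]
t=cv2.resize(f[145:285,380:500],None,fx=2.5,fy=2.5,interpolation=cv2.INTER_CUBIC)
cv2.imwrite('pics/c1.png',np.hstack([a,t])[:,:,::-1])
hsv=cv2.cvtColor(f,cv2.COLOR_RGB2HSV)
m=cv2.inRange(hsv,(15,120,60),(35,255,255))
for c in cv2.findContours(m,0,2)[0]:
    if cv2.contourArea(c)>300:
        r=cv2.minAreaRect(c);p=cv2.boxPoints(r);print('tub',r,'\n',p,ray(b,p,.085).round(3),ray(b,[r[0]],.085).round(3))
m=cv2.inRange(hsv,(90,50,60),(115,200,255));m[:, :205]=0;m[:180]=0;m[250:]=0;m[:,270:]=0
c=max(cv2.findContours(m,0,2)[0],key=cv2.contourArea);r=cv2.minAreaRect(c);p=cv2.boxPoints(r);print('tray',r,'\n',p,ray(b,p,.026).round(3))
m=cv2.inRange(hsv,(0,150,60),(6,255,255))|cv2.inRange(hsv,(172,150,60),(180,255,255));m[:180]=0;m[250:]=0
for c in cv2.findContours(m,0,2)[0]:
    if cv2.contourArea(c)>15:
        q=cv2.minEnclosingCircle(c)[0];print('cup',q,ray(b,[q],.027).round(3))
print('riser',ray(b,[(213,148),(203,291)],.128))
```

```text
tub ((465.4111328125, 255.24366760253906), (44.63603591918945, 33.8548698425293), 49.08561706542969) 
 [[438.0025  249.46448]
 [463.58624 227.2919 ]
 [492.81976 261.02286]
 [467.23602 283.19543]] [[ 0.403 -0.384  0.085]
 [ 0.473 -0.473  0.085]
 [ 0.362 -0.558  0.085]
 [ 0.295 -0.469  0.085]] [[ 0.383 -0.471  0.085]]
tub ((420.5, 189.0), (57.936946868896484, 46.609527587890625), 68.19859313964844) 
 [[388.10345 170.7586 ]
 [431.37933 153.44827]
 [452.89655 207.2414 ]
 [409.62067 224.55173]] [[ 0.668 -0.238  0.085]
 [ 0.724 -0.387  0.085]
 [ 0.539 -0.444  0.085]
 [ 0.486 -0.298  0.085]] [[ 0.603 -0.342  0.085]]
tray ((231.36477661132812, 212.51231384277344), (31.687511444091797, 49.704124450683594), 84.80557250976562) 
 [[205.18034 198.98363]
 [254.68034 194.48363]
 [257.5492  226.041  ]
 [208.04921 230.541  ]] [[0.598 0.39  0.026]
 [0.609 0.218 0.026]
 [0.499 0.208 0.026]
 [0.488 0.378 0.026]]
riser [[0.74844738 0.3367891  0.128     ]
 [0.29484648 0.35734022 0.128     ]]
```

View pics/c1.png

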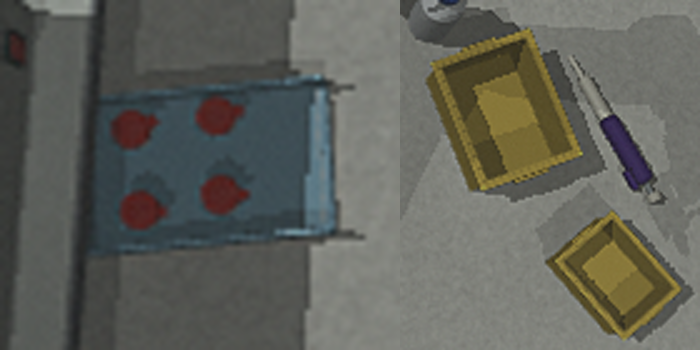

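The crop shows the blue tray with four red-capped cups and its rim ends at about (255,196) and (257,227). The bigger tub is centred at (420,188), with the smaller one at lower right. The measured mouth width is 110.5 mm, which matches the 110 mm given. Both choices are confirmed, so I'm planning the approach to the near rim.

```bash
cat >> h.py <<'E'
from scipy.spatial.transform import Rotation as Ro, Slerp
def pose(yaw,tilt=0):  # tool x at yaw (deg), tool z down, then tilt about tool y
    c,s=np.cos(np.radians(yaw)),np.sin(np.radians(yaw))
    return Ro.from_matrix(np.array([[c,s,0],[s,-c,0],[0,0,-1]]).T)*Ro.from_euler('y',tilt,degrees=True)
def plan(pt,Rt,n,p0=None,R0=None,mid=None):
    s=state();p0=s['tcp_pos'] if p0 is None else p0;R0=Ro.from_quat(s['tcp_rot']) if R0 is None else R0
    p0=np.array(p0);pt=np.array(pt,float);sl=Slerp([0,1],Ro.concatenate([R0,Rt]));P=p0;R=R0;T=[];W=[]
    for k in range(1,n+1):
        u=k/n;q=p0+(pt-p0)*u
        if mid is not None: q=q+np.array(mid)*np.sin(np.pi*u)
        T.append(R.inv().apply(q-P).round(3));w=(R.inv()*sl(u)).as_rotvec(degrees=True).round(1);W.append(w)
        P=P+R.apply(T[-1]);R=R*Ro.from_rotvec(w,degrees=True)
    for i in range(0,n,8): print([t.tolist() for t in T[i:i+8]],'\n',[w.tolist() for w in W[i:i+8]])
    print('end',P.round(4),'need max',np.abs(T).max());return P,R
E
python3 - <<'E'
from h import *
plan([.498,.233,.15],pose(95),18,mid=[.1,0,0])
E
```

```text
[[0.047, -0.035, 0.005], [0.048, -0.031, 0.005], [0.049, -0.029, 0.006], [0.05, -0.025, 0.005], [0.051, -0.024, 0.005], [0.05, -0.022, 0.005], [0.05, -0.02, 0.005], [0.049, -0.018, 0.006]] 
 [[-0.0, -0.0, -4.0], [-0.0, -0.0, -4.0], [-0.0, -0.0, -4.0], [-0.0, -0.0, -4.0], [-0.0, -0.0, -4.0], [-0.0, -0.0, -4.0], [-0.0, -0.0, -4.0], [-0.0, -0.0, -4.0]]
[[0.049, -0.018, 0.005], [0.048, -0.017, 0.005], [0.048, -0.016, 0.005], [0.047, -0.015, 0.005], [0.048, -0.015, 0.006], [0.049, -0.013, 0.005], [0.048, -0.012, 0.005], [0.049, -0.01, 0.005]] 
 [[-0.0, -0.0, -4.0], [-0.0, -0.0, -4.0], [-0.0, -0.0, -4.0], [-0.0, -0.0, -4.0], [-0.0, -0.0, -4.0], [-0.0, -0.0, -4.0], [-0.0, -0.0, -4.0], [-0.0, -0.1, -4.0]]
[[0.05, -0.007, 0.005], [0.05, -0.005, 0.006]] 
 [[-0.0, 0.0, -4.0], [-0.0, 0.0, -4.0]]
end [0.4977 0.233  0.1496] need max 0.051
```

servo_tool(translation=[[0.047, -0.035, 0.003], [0.048, -0.031, 0.003], [0.049, -0.029, 0.003], [0.05, -0.025, 0.003], [0.051, -0.024, 0.003], [0.05, -0.022, 0.003], [0.05, -0.02, 0.003], [0.049, -0.018, 0.003]], turn=[[0, 0, -4], [0, 0, -4], [0, 0, -4], [0, 0, -4], [0, 0, -4], [0, 0, -4], [0, 0, -4], [0, 0, -4]], gripper=0.045, newtons=30)

```text
time_s: 1.15
tcp_pos: [0.4783, -0.2656, 0.2195]
tcp_rot: [0.886, 0.463, 0.0, 0.0]
ft_force: [0.9, -0.7, -0.3]
grip_width: 0.0447
gripper_force: 0.0
```

servo_tool(translation=[[0.049, -0.018, 0.005], [0.048, -0.017, 0.005], [0.048, -0.016, 0.005], [0.047, -0.015, 0.005], [0.048, -0.015, 0.006], [0.049, -0.013, 0.005], [0.048, -0.012, 0.005], [0.049, -0.01, 0.005]], turn=[[0, 0, -4], [0, 0, -4], [0, 0, -4], [0, 0, -4], [0, 0, -4], [0, 0, -4], [0, 0, -4], [0, 0, -4]])

```text
time_s: 2.15
tcp_pos: [0.5081, 0.1339, 0.1784]
tcp_rot: [0.725, 0.689, 0.0, 0.0]
ft_force: [0.8, -0.6, 0.4]
grip_width: 0.0448
gripper_force: 0.0
```

servo_tool(translation=[[0.05, -0.007, 0.005], [0.05, -0.005, 0.006], [0, 0, 0], [0, 0, 0]], turn=[[0, 0, -4], [0, 0, -4], [0, 0, 0], [0, 0, 0]])

```text
time_s: 2.65
tcp_pos: [0.4977, 0.232, 0.1673]
tcp_rot: [0.676, 0.737, -0.001, 0.0]
ft_force: [-0.3, -0.5, 0.5]
grip_width: 0.0449
gripper_force: 0.0
```

Run:
```python
from h import *
cap('top','t1.png');a=cap('scene');f=a['frame']
cv2.imwrite('pics/s1.png',cv2.resize(f[100:280,340:580],None,fx=3,fy=3)[:,:,::-1])
s=state();print(s['tcp_pos'],s['joints'],s['grip_width'])
plan([.498,.233,.035],pose(95),8)
```

```text
[0.49815756 0.23098742 0.1675494 ] [-0.29264856  0.51292808 -0.34681753  2.05896167  0.29384851  0.61674842
 -0.75440681] 0.04463353338885574
[[0.0, 0.0, 0.017], [0.001, 0.0, 0.016], [-0.0, 0.0, 0.017], [0.0, 0.0, 0.016], [0.0, 0.0, 0.017], [0.001, 0.0, 0.016], [-0.0, 0.0, 0.017], [0.0, 0.0, 0.017]] 
 [[-0.0, 0.0, -0.0], [-0.0, 0.0, -0.0], [-0.0, 0.0, -0.0], [-0.0, 0.0, -0.1], [-0.0, 0.0, 0.0], [-0.0, 0.0, 0.0], [-0.0, 0.0, 0.0], [-0.0, 0.1, -0.0]]
end [0.498  0.2328 0.0345] need max 0.017
```

View pics/s1.png

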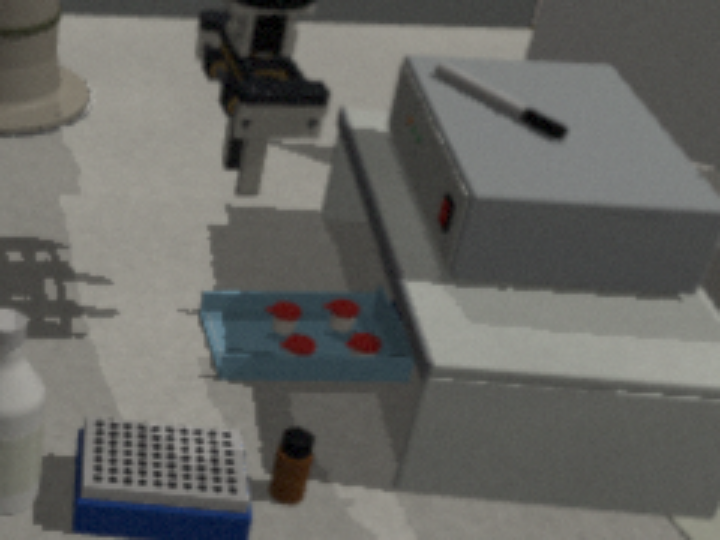

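The scene crop shows the gripper above the near rim, at crop pixel (250,190), with the tray mouth at (205,300) and the cups clear of the finger. Descending now.

servo_tool(translation=[[0, 0, 0.02], [0, 0, 0.025], [0, 0, 0.025], [0, 0, 0.025], [0, 0, 0.02], [0, 0, 0.012], [0, 0, 0.004], [0, 0, 0]], turn=[[0, 0, 0], [0, 0, 0], [0, 0, 0], [0, 0, 0], [0, 0, 0], [0, 0, 0], [0, 0, 0], [0, 0, 0]])

```text
time_s: 3.75
tcp_pos: [0.4981, 0.2323, 0.0368]
tcp_rot: [0.676, 0.737, 0.0, 0.0]
ft_force: [1.4, 0.4, -0.0]
grip_width: 0.0446
gripper_force: 0.0
```

servo_tool(translation=[[0, 0, 0], [0, 0, 0], [0, 0, 0], [0, 0, 0]], turn=[[0, 0, 0], [0, 0, 0], [0, 0, 0], [0, 0, 0]], gripper=0, newtons=25)

```text
time_s: 4.25
tcp_pos: [0.498, 0.2326, 0.0367]
tcp_rot: [0.675, 0.737, 0.0, 0.0]
ft_force: [0.7, 0.5, 0.3]
grip_width: 0.0095
gripper_force: 0.3
```

servo_tool(translation=[[0, 0, 0], [0, 0, 0], [0, 0, 0], [-0.004, 0, 0], [-0.008, 0, 0], [-0.012, 0, 0], [-0.016, 0, 0], [-0.02, 0, 0]], turn=[[0, 0, 0], [0, 0, 0], [0, 0, 0], [0, 0, 0], [0, 0, 0], [0, 0, 0], [0, 0, 0], [0, 0, 0]])

```text
time_s: 5.25
tcp_pos: [0.5033, 0.1716, 0.0367]
tcp_rot: [0.675, 0.737, 0.0, 0.0]
ft_force: [0.6, 3.0, 4.0]
grip_width: 0.0037
gripper_force: 25.0
```

Gripped: the width is 4 mm at 25 N. Continuing the pull.

servo_tool(translation=[[-0.024, 0, 0], [-0.025, 0, 0], [-0.025, 0, 0], [-0.025, 0, 0], [-0.025, 0, 0], [-0.025, 0, 0], [-0.02, 0, 0], [-0.016, 0, 0]], turn=[[0, 0, 0], [0, 0, 0], [0, 0, 0], [0, 0, 0], [0, 0, 0], [0, 0, 0], [0, 0, 0], [0, 0, 0]])

```text
time_s: 6.25
tcp_pos: [0.5188, -0.0136, 0.0367]
tcp_rot: [0.676, 0.737, -0.0, -0.0]
ft_force: [0.4, 3.6, 5.5]
grip_width: 0.0038
gripper_force: 25.0
```

servo_tool(translation=[[-0.01, 0, 0], [-0.005, 0, 0], [0, 0, 0], [0, 0, 0]], turn=[[0, 0, 0], [0, 0, 0], [0, 0, 0], [0, 0, 0]])

```text
time_s: 6.75
tcp_pos: [0.5201, -0.0289, 0.0367]
tcp_rot: [0.676, 0.737, -0.001, 0.0]
ft_force: [1.4, -0.4, 5.9]
grip_width: 0.0034
gripper_force: 25.0
```

servo_tool(translation=[[0, 0, 0], [0, 0, 0], [0, 0, 0], [0, 0, 0]], turn=[[0, 0, 0], [0, 0, 0], [0, 0, 0], [0, 0, 0]], gripper=0.03)

```text
time_s: 7.25
tcp_pos: [0.5204, -0.0265, 0.0365]
tcp_rot: [0.675, 0.737, -0.0, -0.0]
ft_force: [0.1, 0.9, 0.1]
grip_width: 0.0298
gripper_force: 0.0
```

servo_tool(translation=[[0, 0, -0.01], [0, 0, -0.02], [0, 0, -0.03], [0, 0, -0.03], [0, 0, -0.03], [0, 0, -0.02], [0, 0, 0], [0, 0, 0]], turn=[[0, 0, 0], [0, 0, 0], [0, 0, 0], [0, 0, 0], [0, 0, 0], [0, 0, 0], [0, 0, 0], [0, 0, 0]])

```text
time_s: 8.25
tcp_pos: [0.5203, -0.0266, 0.1763]
tcp_rot: [0.675, 0.737, -0.0, -0.0]
ft_force: [-0.3, 0.3, 0.0]
grip_width: 0.03
gripper_force: 0.0
```

Run:
```python
from h import *
b=cap('top');f=b['frame']
cv2.imwrite('pics/t2.png',cv2.resize(f[130:290,190:340],None,fx=3.5,fy=3.5)[:,:,::-1])
c=cap('scene');g=c['frame']
cv2.imwrite('pics/s2.png',cv2.resize(g[100:280,280:540],None,fx=3,fy=3)[:,:,::-1])
for n,k in(('top',b),('scene',c)):
    hsv=cv2.cvtColor(k['frame'],cv2.COLOR_RGB2HSV)
    m=cv2.inRange(hsv,(100,110,20),(125,255,150))
    for q in cv2.findContours(m,0,2)[0]:
        if cv2.contourArea(q)>15:
            r=cv2.minAreaRect(q);print(n,'blue',np.round(r[0],1),np.round(r[1],1),round(r[2],1),ray(k,[r[0]],.045).round(3))
            if n=='top': print(ray(k,cv2.boxPoints(r),.045).round(3).tolist())
```

```text
top blue [400.  140.5] [ 9. 10.] 90.0 [[ 0.785 -0.293  0.045]]
[[0.802, -0.277, 0.045], [0.801, -0.312, 0.045], [0.768, -0.31, 0.045], [0.769, -0.275, 0.045]]
scene blue [110.3 294.1] [51.1 79.6] 70.0 [[ 0.961 -0.434  0.045]]
scene blue [391.1 272.3] [62.2 25.1] 19.7 [[0.849 0.142 0.045]]
scene blue [391.5 203.5] [ 7. 27.] 90.0 [[0.575 0.163 0.045]]
scene blue [212.5 202. ] [12. 13.] 90.0 [[ 0.61  -0.324  0.045]]
scene blue [617. 182.] [79.2 17. ] 45.0 [[0.402 0.831 0.045]]
scene blue [ 8.  98.5] [16. 45.] 0.0 [[-0.081 -1.38   0.045]]
```

View pics/t2.png

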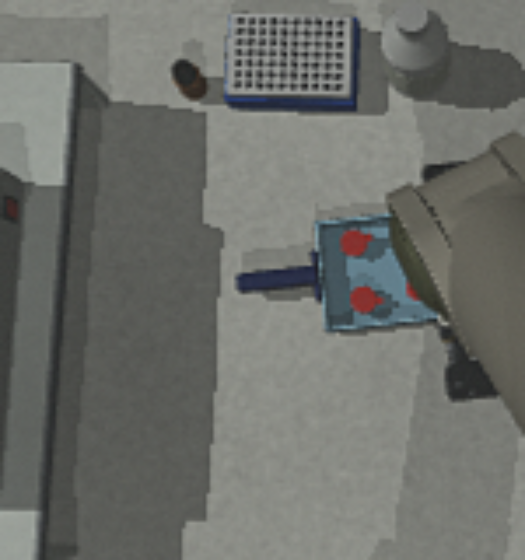

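View pics/s2.png

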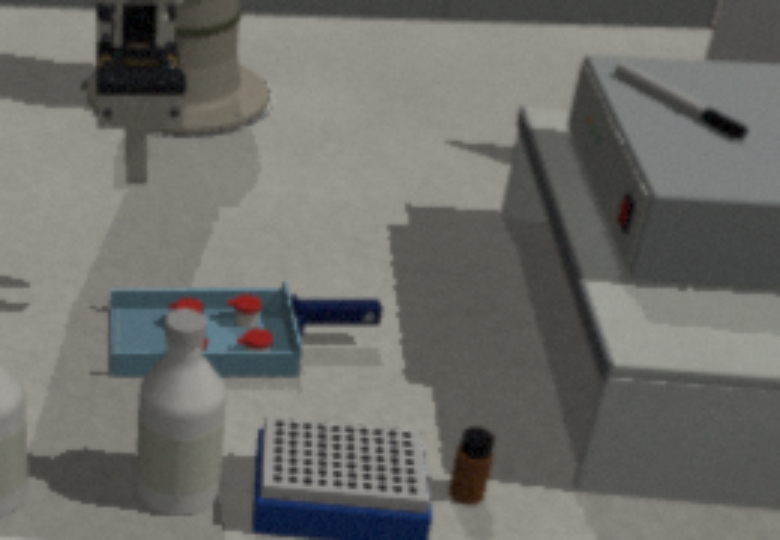

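The top crop shows the handle as a bar from (237,283) to (317,275), clear of the riser edge at x≈75. The scene crop shows the tray flat with the cups upright, and the gripper is off it. Next I'll compute the handle grasp.

Run:
```python
from h import *
b=cap('top');f=b['frame'].astype(int)
sub=f[195:225,250:290]
m=((sub[...,2]-sub[...,0]>25)&(sub[...,2]<110)).astype(np.uint8)
q=max(cv2.findContours(m,0,2)[0],key=cv2.contourArea)
ys,xs=np.nonzero(m);
cols=[(x+250,ys[xs==x].mean()+195,(xs==x).sum()) for x in np.unique(xs)]
print([tuple(np.round(c,1)) for c in cols])
P=ray(b,[(257.7,210.9),(280.6,208.6)],.045);print(P.round(3),np.linalg.norm(P[0]-P[1]))
R=pose(95,-20);g=np.array([.559,.152,.034]);t=g-.006*R.as_matrix()[:,2];print(t)
P,R1=plan([t[0]+.0,t[1],.14],R,6);plan(t,R,6,P,R1)
```

```text
[(np.float64(258.0), np.float64(210.0), np.float64(3.0)), (np.float64(259.0), np.float64(210.5), np.float64(4.0)), (np.float64(260.0), np.float64(209.5), np.float64(4.0)), (np.float64(261.0), np.float64(209.5), np.float64(4.0)), (np.float64(262.0), np.float64(209.5), np.float64(4.0)), (np.float64(263.0), np.float64(209.5), np.float64(4.0)), (np.float64(264.0), np.float64(209.5), np.float64(4.0)), (np.float64(265.0), np.float64(209.5), np.float64(4.0)), (np.float64(266.0), np.float64(209.5), np.float64(4.0)), (np.float64(267.0), np.float64(209.5), np.float64(4.0)), (np.float64(268.0), np.float64(209.0), np.float64(3.0)), (np.float64(269.0), np.float64(208.5), np.float64(4.0)), (np.float64(270.0), np.float64(208.5), np.float64(4.0)), (np.float64(271.0), np.float64(208.5), np.float64(4.0)), (np.float64(272.0), np.float64(208.5), np.float64(4.0)), (np.float64(273.0), np.float64(208.5), np.float64(4.0)), (np.float64(274.0), np.float64(208.5), np.float64(4.0)), (np.float64(275.0), np.float64(208.5), np.float64(4.0)), (np.float64(276.0), np.float64(208.0), np.float64(3.0)), (np.float64(277.
[... 526 characters left out ...]
4(215.0), np.float64(7.0))]
[[0.549 0.205 0.045]
 [0.555 0.127 0.045]] 0.07808425714562249
[0.55882115 0.15404431 0.03963816]
[[0.029, 0.009, 0.006], [0.03, 0.009, 0.004], [0.03, 0.009, 0.003], [0.03, 0.009, 0.0], [0.03, 0.009, -0.0], [0.03, 0.009, -0.003]] 
 [[-0.0, -3.3, 0.0], [-0.0, -3.4, 0.0], [-0.0, -3.3, 0.0], [-0.0, -3.3, 0.0], [-0.1, -3.4, 0.0], [0.0, -3.3, 0.1]]
end [0.5585 0.1542 0.1397] need max 0.03
[[0.006, 0.0, 0.016], [0.005, 0.0, 0.015], [0.006, 0.0, 0.016], [0.006, 0.0, 0.016], [0.005, 0.0, 0.015], [0.006, 0.0, 0.016]] 
 [[0.0, -0.0, -0.0], [0.0, -0.0, -0.0], [0.0, -0.0, -0.0], [0.0, -0.0, -0.0], [0.0, -0.0, -0.0], [0.0, -0.0, -0.0]]
end [0.5586 0.154  0.0398] need max 0.016
```

servo_tool(translation=[[0.029, 0.009, 0.006], [0.03, 0.009, 0.004], [0.03, 0.009, 0.003], [0.03, 0.009, 0], [0.03, 0.009, 0], [0.03, 0.008, -0.003], [0, 0, 0]], turn=[[0, -3.3, 0], [0, -3.4, 0], [0, -3.3, 0], [0, -3.3, 0], [0, -3.4, 0], [0, -3.3, 0], [0, 0, 0]], gripper=0.06, newtons=60)

```text
time_s: 9.28
tcp_pos: [0.5573, 0.1586, 0.1387]
tcp_rot: [0.663, 0.728, -0.117, 0.127]
ft_force: [0.0, 0.0, 0.3]
grip_width: 0.0597
gripper_force: 0.0
```

servo_tool(translation=[[0.006, 0, 0.016], [0.005, 0, 0.015], [0.006, 0, 0.016], [0.006, 0, 0.016], [0.005, 0, 0.015], [0.006, 0, 0.014], [0, 0, 0], [0, 0, 0]], turn=[[0, 0, 0], [0, 0, 0], [0, 0, 0], [0, 0, 0], [0, 0, 0], [0, 0, 0], [0, 0, 0], [0, 0, 0]])

```text
time_s: 10.28
tcp_pos: [0.5581, 0.1546, 0.0426]
tcp_rot: [0.665, 0.726, -0.117, 0.128]
ft_force: [0.2, -0.0, -0.2]
grip_width: 0.0601
gripper_force: 0.0
```

Run:
```python
from h import *
c=cap('scene');g=c['frame']
cv2.imwrite('pics/s3.png',cv2.resize(g[130:270,300:500],None,fx=3.5,fy=3.5)[:,:,::-1])
s=state();print(s['tcp_pos'],s['tcp_rot'],s['joints'])
```

```text
[0.55819611 0.15465872 0.0428901 ] [ 0.66521968  0.72619572 -0.11700952  0.12818474] [-0.42604756  0.76627682 -0.1696877   2.00566812  0.72122306  0.67831693
 -1.10725419]
```

View pics/s3.png

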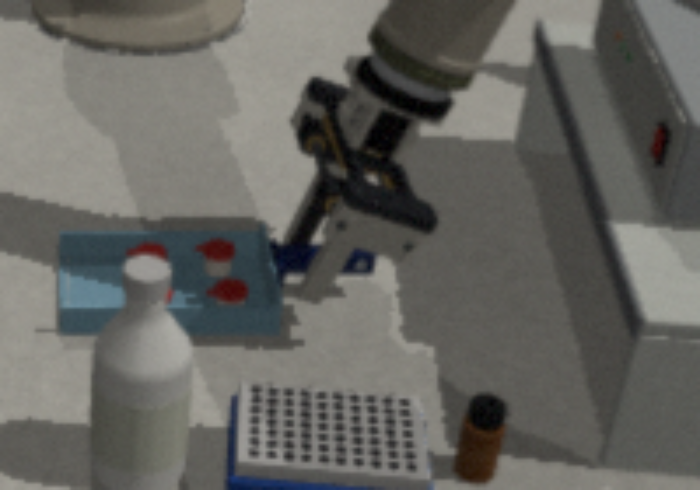

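The crop shows the fingers straddling the dark handle, near crop pixel (310,275). Closing and lifting.

servo_tool(translation=[[0, 0, 0], [0, 0, 0], [0, 0, 0], [0, 0, 0], [0, 0, 0], [0, 0, 0]], turn=[[0, 0, 0], [0, 0, 0], [0, 0, 0], [0, 0, 0], [0, 0, 0], [0, 0, 0]], gripper=0, newtons=60)

```text
time_s: 11.08
tcp_pos: [0.5579, 0.1545, 0.0425]
tcp_rot: [0.665, 0.726, -0.117, 0.128]
ft_force: [0.2, 0.1, 0.6]
grip_width: 0.0174
gripper_force: 60.0
```

servo_tool(translation=[[-0.0017, 0, -0.0047], [-0.0034, 0, -0.0094], [-0.0051, 0, -0.0141], [-0.0051, 0, -0.0141], [-0.0034, 0, -0.0094], [0, 0, 0]], turn=[[0, 0, 0], [0, 0, 0], [0, 0, 0], [0, 0, 0], [0, 0, 0], [0, 0, 0]])

```text
time_s: 11.82
tcp_pos: [0.5584, 0.1548, 0.0985]
tcp_rot: [0.665, 0.726, -0.116, 0.128]
ft_force: [-0.4, 0.0, -2.6]
grip_width: 0.0172
gripper_force: 60.0
```

Run:
```python
from h import *
c=cap('scene');g=c['frame']
cv2.imwrite('pics/s4.png',cv2.resize(g[130:270,300:500],None,fx=3.5,fy=3.5)[:,:,::-1])
s=state();print(s['tcp_pos'],s['tcp_rot'],s['ft_force'],s['torque'])
```

```text
[0.55810797 0.1546506  0.09784886] [ 0.66530319  0.72614586 -0.11690121  0.12813257] [-0.38326281 -0.58282836 -3.0280494 ] [0.64515614 0.00099193 0.04722067]
```

View pics/s4.png

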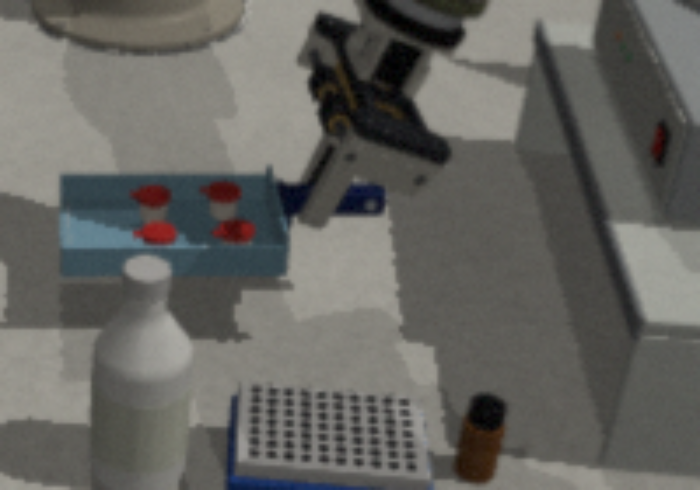

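The crop shows the tray lifted level with all four cups upright on it, at crop pixels (150,195), (222,190), (157,232) and (235,230), and the handle hasn't slipped. Planning the carry to the tub and the tip.

```bash
cat >> h.py <<'E'
def rows(poses,P=None,R=None):
    s=state();P=s['tcp_pos'] if P is None else P;R=Ro.from_quat(s['tcp_rot']) if R is None else R;T=[];W=[]
    for q,Q in poses:
        T.append(R.inv().apply(q-P).round(3));W.append((R.inv()*Q).as_rotvec(degrees=True).round(1))
        P=P+R.apply(T[-1]);R=R*Ro.from_rotvec(W[-1],degrees=True)
    for i in range(0,len(T),8): print([t.tolist() for t in T[i:i+8]],'\n',[(w+0.).tolist() for w in W[i:i+8]])
    print('end',P.round(4));return P,R
MT=pose(95,-20).inv().apply(np.array([.576,-.046,.004])-np.array([.558,.1545,.0425]))  # mouth in tool frame
C=np.array([.607,-.350])
def at(phi,tilt,off,z):  # tray tilted, mouth at tub centre + off along m
    R=pose(phi+180,tilt-20);a=np.radians(phi);return np.r_[C+off*np.array([np.cos(a),np.sin(a)]),z]-R.apply(MT),R
E
python3 - <<'E'
from h import *
print(MT)
s=state();p0=s['tcp_pos'];A=[]
p1,_=at(-45,8,.01,.135)
for k in range(1,5): A.append((p0+[0,0,.06*k/4],pose(95,-20)))
p0=A[-1][0]
for k in range(1,25):
    u=k/24;u=u*u*(3-2*u);A.append((p0+(p1-p0)*u,pose(95+40*u,-20+8*u)))
print(p1);P,R=rows(A)
n=20;print('tip');B=[]
for k in range(1,n+1):
    u=k/n;v=min(1,u*2.5);B.append(at(-45,8+42*u,.01-.035*v,.135-.025*v))
P,R=rows(B,P,R)
E
```

```text
[-0.17599784  0.00045678  0.10502882]
[ 0.47657744 -0.22022342  0.20114168]
[[-0.005, 0.0, -0.014], [-0.005, 0.0, -0.014], [-0.005, 0.0, -0.014], [-0.005, 0.0, -0.014], [-0.002, -0.001, 0.0], [-0.006, -0.001, 0.001], [-0.008, -0.003, 0.002], [-0.011, -0.004, 0.003]] 
 [[0.0, 0.0, 0.0], [0.0, 0.0, 0.0], [0.0, 0.0, 0.0], [0.0, 0.0, 0.0], [0.0, 0.0, -0.2], [-0.2, 0.1, -0.5], [-0.3, 0.2, -0.9], [-0.5, 0.3, -1.2]]
[[-0.013, -0.005, 0.003], [-0.016, -0.006, 0.003], [-0.017, -0.008, 0.004], [-0.018, -0.009, 0.003], [-0.02, -0.01, 0.004], [-0.019, -0.011, 0.003], [-0.02, -0.013, 0.004], [-0.02, -0.013, 0.003]] 
 [[-0.5, 0.3, -1.4], [-0.5, 0.3, -1.7], [-0.7, 0.4, -1.9], [-0.6, 0.5, -2.0], [-0.7, 0.4, -2.2], [-0.7, 0.5, -2.3], [-0.7, 0.5, -2.3], [-0.7, 0.5, -2.4]]
[[-0.019, -0.015, 0.002], [-0.018, -0.015, 0.003], [-0.017, -0.015, 0.001], [-0.016, -0.016, 0.002], [-0.014, -0.015, 0.001], [-0.013, -0.014, 0.001], [-0.01, -0.013, 0.001], [-0.009, -0.012, -0.0]] 
 [[-0.7, 0.5, -2.4], [-0.7, 0.5, -2.4], [-0.6, 0.4, -2.3], [-0.5, 0.5, -2.2], [-0.5, 0.4, -2.1], [-0.5, 0.4, -1.9], [-0.4, 0.4, -1.7], 
[... 372 characters left out ...]
, -0.004], [0.0, -0.0, -0.003]] 
 [[0.0, 2.1, 0.0], [0.0, 2.1, 0.0], [0.0, 2.1, 0.0], [0.0, 2.1, 0.0], [0.0, 2.1, 0.0], [0.0, 2.1, 0.0], [0.0, 2.1, 0.0], [0.0, 2.1, 0.0]]
[[-0.004, -0.0, -0.006], [-0.004, -0.0, -0.006], [-0.004, -0.0, -0.007], [-0.004, -0.0, -0.006], [-0.004, -0.0, -0.007], [-0.004, -0.0, -0.006], [-0.004, -0.0, -0.006], [-0.004, -0.0, -0.007]] 
 [[0.0, 2.1, 0.0], [0.0, 2.1, 0.0], [0.0, 2.1, 0.0], [0.0, 2.1, 0.0], [0.0, 2.1, 0.0], [0.0, 2.1, 0.0], [0.0, 2.1, 0.0], [0.0, 2.1, 0.0]]
[[-0.004, -0.0, -0.006], [-0.003, -0.0, -0.006], [-0.004, -0.0, -0.007], [-0.004, -0.0, -0.006]] 
 [[0.0, 2.1, 0.0], [0.0, 2.1, 0.0], [0.0, 2.1, 0.0], [0.0, 2.1, 0.0]]
end [ 0.5182 -0.2615  0.289 ]
```

servo_tool(translation=[[-0.005, 0, -0.014], [-0.005, 0, -0.014], [-0.005, 0, -0.014], [-0.005, 0, -0.014], [-0.002, -0.001, 0], [-0.006, -0.001, 0.001], [-0.008, -0.003, 0.002], [-0.011, -0.004, 0.003]], turn=[[0, 0, 0], [0, 0, 0], [0, 0, 0], [0, 0, 0], [0, 0, -0.2], [-0.2, 0.1, -0.5], [-0.3, 0.2, -0.9], [-0.5, 0.3, -1.2]])

```text
time_s: 12.88
tcp_pos: [0.5514, 0.1259, 0.16]
tcp_rot: [0.646, 0.744, -0.111, 0.127]
ft_force: [0.1, -0.2, -2.0]
grip_width: 0.0175
gripper_force: 60.0
```

servo_tool(translation=[[-0.013, -0.005, 0.003], [-0.016, -0.006, 0.003], [-0.017, -0.008, 0.004], [-0.018, -0.009, 0.003], [-0.02, -0.01, 0.004], [-0.019, -0.011, 0.003], [-0.02, -0.013, 0.004], [-0.02, -0.013, 0.003]], turn=[[-0.5, 0.3, -1.4], [-0.5, 0.3, -1.7], [-0.7, 0.4, -1.9], [-0.6, 0.5, -2.0], [-0.7, 0.4, -2.2], [-0.7, 0.5, -2.3], [-0.7, 0.5, -2.3], [-0.7, 0.5, -2.4]])

```text
time_s: 13.88
tcp_pos: [0.517, -0.0345, 0.1792]
tcp_rot: [0.531, 0.836, -0.075, 0.117]
ft_force: [0.7, -0.7, -1.8]
grip_width: 0.0172
gripper_force: 60.0
```

servo_tool(translation=[[-0.019, -0.015, 0.002], [-0.018, -0.015, 0.003], [-0.017, -0.015, 0.001], [-0.016, -0.016, 0.002], [-0.014, -0.015, 0.001], [-0.013, -0.014, 0.001], [-0.01, -0.013, 0.001], [-0.009, -0.012, 0]], turn=[[-0.7, 0.5, -2.4], [-0.7, 0.5, -2.4], [-0.6, 0.4, -2.3], [-0.5, 0.5, -2.2], [-0.5, 0.4, -2.1], [-0.5, 0.4, -1.9], [-0.4, 0.4, -1.7], [-0.3, 0.3, -1.5]])

```text
time_s: 14.88
tcp_pos: [0.4809, -0.1938, 0.1978]
tcp_rot: [0.404, 0.908, -0.046, 0.1]
ft_force: [0.3, -0.2, -2.8]
grip_width: 0.0176
gripper_force: 60.0
```

servo_tool(translation=[[-0.007, -0.01, 0], [-0.006, -0.007, 0], [-0.003, -0.005, 0], [-0.001, -0.001, 0], [0, 0, 0], [0, 0, 0]], turn=[[-0.3, 0.2, -1.2], [-0.2, 0.2, -1.0], [-0.1, 0.1, -0.5], [-0.1, 0.1, -0.2], [0, 0, 0], [0, 0, 0]])

```text
time_s: 15.62
tcp_pos: [0.4769, -0.2196, 0.2013]
tcp_rot: [0.38, 0.919, -0.04, 0.096]
ft_force: [-0.6, 0.1, -1.3]
grip_width: 0.0174
gripper_force: 60.0
```

Run:
```python
from h import *
c=cap('scene');g=c['frame'];b=cap('top');f=b['frame']
G=cv2.resize(g[120:270,140:300],(400,375));F=cv2.resize(f[140:290,350:500],(375,375))
cv2.imwrite('pics/s5.png',np.hstack([G,F])[:,:,::-1])
s=state();print(s['tcp_pos'],s['joints']);R=Ro.from_quat(s['tcp_rot']);print('mouth',s['tcp_pos']+R.apply(MT),'toolx yaw/tilt',R.as_matrix()[:,0],R.as_matrix()[:,2])
for d in(-.055,.055): print(proj(c,s['tcp_pos']+R.apply(MT+[0,d,0]))[0],proj(b,s['tcp_pos']+R.apply(MT+[0,d,0]))[0])
```

```text
[ 0.47689125 -0.21962436  0.20126237] [ 0.6092148   0.39858823 -0.46132767  2.21018502  0.66171665  0.48294244
  0.4028222 ]
mouth [ 0.61440186 -0.35638446  0.13497507] toolx yaw/tilt [-0.69213543  0.69139414 -0.20717792] [ 0.14637355 -0.14662044 -0.97830324]
[185.36401772 165.59855223] [442.23764604 194.14730908]
[205.49937125 181.75547027] [416.030042   170.84566576]
```

View pics/s5.png

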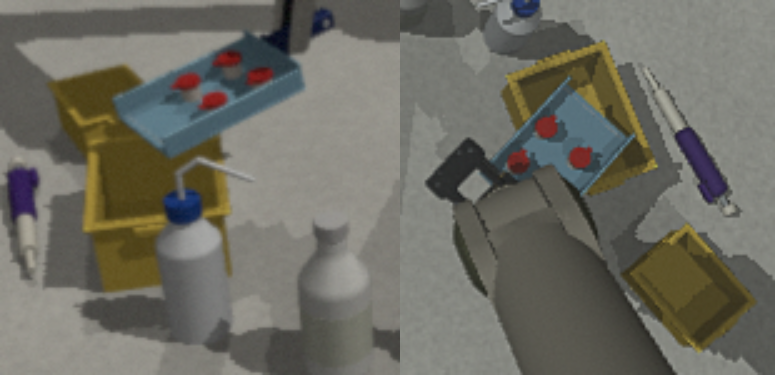

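The left half shows all four cups still on the tray, with the mouth over the large tub. The right half shows the mouth edge from (571,82) to (632,138), inside the tub's opening as predicted. Tipping now.

servo_tool(translation=[[0.001, 0, -0.004], [0.001, 0, -0.004], [0.001, 0, -0.004], [0, 0, -0.004], [0.001, 0, -0.003], [0.001, 0, -0.003], [0, 0, -0.004], [0, 0, -0.003]], turn=[[0, 2.1, 0], [0, 2.1, 0], [0, 2.1, 0], [0, 2.1, 0], [0, 2.1, 0], [0, 2.1, 0], [0, 2.1, 0], [0, 2.1, 0]])

```text
time_s: 16.73
tcp_pos: [0.4716, -0.2145, 0.2296]
tcp_rot: [0.382, 0.923, 0.016, -0.04]
ft_force: [0.8, -0.2, -3.9]
grip_width: 0.0178
gripper_force: 60.0
```

servo_tool(translation=[[-0.004, 0, -0.006], [-0.004, 0, -0.006], [-0.004, 0, -0.007], [-0.004, 0, -0.006], [-0.004, 0, -0.007], [-0.004, 0, -0.006], [-0.004, 0, -0.006], [-0.004, 0, -0.007]], turn=[[0, 2.1, 0], [0, 2.1, 0], [0, 2.1, 0], [0, 2.1, 0], [0, 2.1, 0], [0, 2.1, 0], [0, 2.1, 0], [0, 2.1, 0]])

```text
time_s: 17.73
tcp_pos: [0.5015, -0.2444, 0.2724]
tcp_rot: [0.376, 0.907, 0.072, -0.174]
ft_force: [-0.1, -0.7, -1.9]
grip_width: 0.0174
gripper_force: 60.0
```

servo_tool(translation=[[-0.004, 0, -0.006], [-0.003, 0, -0.006], [-0.004, 0, -0.007], [-0.004, 0, -0.006], [0, 0, 0], [0, 0, 0], [0, 0, 0], [0, 0, 0]], turn=[[0, 2.1, 0], [0, 2.1, 0], [0, 2.1, 0], [0, 2.1, 0], [0, 0, 0], [0, 0, 0], [0, 0, 0], [0, 0, 0]])

```text
time_s: 18.73
tcp_pos: [0.5181, -0.2613, 0.289]
tcp_rot: [0.37, 0.892, 0.099, -0.239]
ft_force: [0.5, 0.1, -2.1]
grip_width: 0.0175
gripper_force: 60.0
```

Run:
```python
from h import *
c=cap('scene');g=c['frame'];b=cap('top');f=b['frame']
G=cv2.resize(g[100:250,140:300],(400,375));F=cv2.resize(f[140:290,350:500],(375,375))
cv2.imwrite('pics/s6.png',np.hstack([G,F])[:,:,::-1])
s=state();print(s['tcp_pos'],s['joints'],s['ft_force']);R=Ro.from_quat(s['tcp_rot']);print('mouth',s['tcp_pos']+R.apply(MT))
```

```text
[ 0.51816042 -0.26134985  0.28895366] [ 0.84987188  0.68792134 -0.67894393  1.55072276  0.12926273  1.48313559
  0.94045549] [-0.3442788   0.81841235 -1.84467197]
mouth [ 0.58905565 -0.33168565  0.10997533]
```

View pics/s6.png

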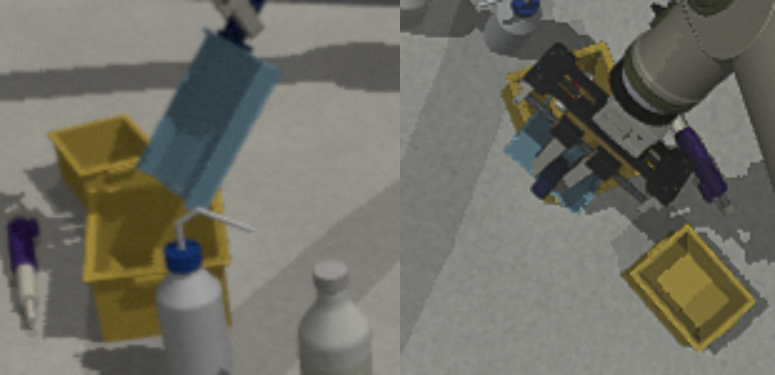

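The left half shows the tray tipped about 50° with its interior empty, and no cups on the bench around the tub. Next I'll untip the tray, carry it back and count the cups in the tub.

Run:
```python
from h import *
A=[];n=12
for k in range(1,n+1):
    u=k/n;A.append(at(-45,50-50*u,-.025+.035*u,.11+.03*min(1,2*u)))
p0=A[-1][0];p1=np.array([.558,.1545,.105])
for k in range(1,21):
    u=k/20;u=u*u*(3-2*u);A.append((p0+(p1-p0)*u,pose(135-40*u,-20)))
for z in(.09,.075,.062,.052,.046,.0435,.0425): A.append((np.array([.558,.1545,z]),pose(95,-20)))
rows(A)
```

```text
[[0.007, -0.0, 0.007], [0.006, -0.0, 0.007], [0.007, -0.0, 0.008], [0.006, -0.0, 0.007], [0.005, -0.0, 0.008], [0.005, -0.0, 0.007], [0.004, -0.0, 0.013], [0.005, -0.0, 0.013]] 
 [[0.0, -4.2, 0.0], [0.0, -4.1, 0.0], [0.0, -4.2, 0.0], [0.0, -4.2, 0.0], [0.0, -4.1, 0.0], [0.0, -4.2, 0.0], [0.0, -4.2, 0.0], [0.0, -4.1, 0.0]]
[[0.004, -0.0, 0.013], [0.004, -0.0, 0.014], [0.004, -0.0, 0.013], [0.005, -0.0, 0.014], [0.001, 0.002, 0.0], [0.005, 0.007, 0.0], [0.007, 0.01, 0.0], [0.01, 0.014, 0.0]] 
 [[0.0, -4.2, 0.0], [0.0, -4.2, 0.0], [0.0, -4.1, 0.0], [0.0, -4.2, 0.0], [0.1, 0.0, 0.3], [0.3, 0.0, 0.8], [0.4, 0.0, 1.2], [0.6, 0.0, 1.6]]
[[0.012, 0.016, -0.0], [0.015, 0.018, -0.001], [0.017, 0.019, -0.001], [0.018, 0.019, -0.001], [0.021, 0.019, -0.002], [0.022, 0.019, -0.002], [0.023, 0.018, -0.003], [0.023, 0.016, -0.002]] 
 [[0.7, 0.0, 2.0], [0.8, 0.0, 2.2], [0.9, 0.0, 2.5], [1.0, 0.0, 2.6], [1.0, 0.0, 2.8], [1.0, 0.0, 2.8], [1.0, 0.0, 2.8], [1.0, 0.0, 2.8]]
[[0.023, 0.014, -0.003], [0.022, 0.012, -0.003], [0.021, 0.01, -0.003], [0.018, 0.009, -0.002], [0.015, 0.006, -0.003], [0.012, 0.004, -0.001], [0.007, 0.003, -0.001], [0.003, 0.001, -0.001]] 
 [[1.0, 0.0, 2.6], [0.9, 0.0, 2.5], [0.8, 0.0, 2.2], [0.7, 0.0, 2.0], [0.6, 0.0, 1.6], [0.5, 0.0, 1.2], [0.3, 0.0, 0.8], [0.1, 0.0, 0.3]]
[[0.005, -0.0, 0.014], [0.005, -0.0, 0.014], [0.005, -0.0, 0.013], [0.003, -0.0, 0.009], [0.002, -0.0, 0.006], [0.001, -0.0, 0.002], [0.0, -0.0, 0.001]] 
 [[0.0, 0.0, 0.0], [0.0, 0.0, 0.0], [0.0, 0.0, 0.0], [0.0, 0.0, 0.0], [0.0, 0.0, 0.0], [0.0, 0.0, 0.0], [0.0, 0.0, 0.0]]
end [0.5582 0.1541 0.0426]
```

servo_tool(translation=[[0.007, 0, 0.007], [0.006, 0, 0.007], [0.007, 0, 0.008], [0.006, 0, 0.007], [0.005, 0, 0.008], [0.005, 0, 0.007], [0.004, 0, 0.013], [0.005, 0, 0.013]], turn=[[0, -4.2, 0], [0, -4.1, 0], [0, -4.2, 0], [0, -4.2, 0], [0, -4.1, 0], [0, -4.2, 0], [0, -4.2, 0], [0, -4.1, 0]])

```text
time_s: 19.82
tcp_pos: [0.4767, -0.2199, 0.2347]
tcp_rot: [0.383, 0.923, -0.011, 0.028]
ft_force: [0.2, 0.5, -1.8]
grip_width: 0.0174
gripper_force: 60.0
```

servo_tool(translation=[[0.004, 0, 0.013], [0.004, 0, 0.014], [0.004, 0, 0.013], [0.005, 0, 0.014], [0.001, 0.002, 0], [0.005, 0.007, 0], [0.007, 0.01, 0], [0.01, 0.014, 0]], turn=[[0, -4.2, 0], [0, -4.2, 0], [0, -4.1, 0], [0, -4.2, 0], [0.1, 0, 0.3], [0.3, 0, 0.8], [0.4, 0, 1.2], [0.6, 0, 1.6]])

```text
time_s: 20.82
tcp_pos: [0.482, -0.1786, 0.1743]
tcp_rot: [0.412, 0.896, -0.072, 0.152]
ft_force: [-0.1, -0.5, -2.2]
grip_width: 0.0177
gripper_force: 60.0
```

servo_tool(translation=[[0.012, 0.016, 0], [0.015, 0.018, -0.001], [0.017, 0.019, -0.001], [0.018, 0.019, -0.001], [0.021, 0.019, -0.002], [0.022, 0.019, -0.002], [0.023, 0.018, -0.003], [0.023, 0.016, -0.002]], turn=[[0.7, 0, 2.0], [0.8, 0, 2.2], [0.9, 0, 2.5], [1.0, 0, 2.6], [1.0, 0, 2.8], [1.0, 0, 2.8], [1.0, 0, 2.8], [1.0, 0, 2.8]])

```text
time_s: 21.82
tcp_pos: [0.529, 0.0242, 0.1342]
tcp_rot: [0.574, 0.802, -0.101, 0.134]
ft_force: [0.0, 0.3, -0.8]
grip_width: 0.0173
gripper_force: 60.0
```

servo_tool(translation=[[0.023, 0.014, -0.003], [0.022, 0.012, -0.003], [0.021, 0.01, -0.003], [0.018, 0.009, -0.002], [0.015, 0.006, -0.003], [0.012, 0.004, -0.001], [0.007, 0.003, -0.001], [0.003, 0.001, -0.001]], turn=[[1.0, 0, 2.6], [0.9, 0, 2.5], [0.8, 0, 2.2], [0.7, 0, 2.0], [0.6, 0, 1.6], [0.5, 0, 1.2], [0.3, 0, 0.8], [0.1, 0, 0.3]])

```text
time_s: 22.82
tcp_pos: [0.5594, 0.1527, 0.109]
tcp_rot: [0.666, 0.726, -0.119, 0.122]
ft_force: [-0.6, -0.3, -1.9]
grip_width: 0.0176
gripper_force: 60.0
```

```bash
cat >> h.py <<'E'
def reds(n):
    b=cap(n,f'chk_{n}.png');hsv=cv2.cvtColor(b['frame'],cv2.COLOR_RGB2HSV)
    m=cv2.inRange(hsv,(0,150,50),(7,255,255))|cv2.inRange(hsv,(170,150,50),(180,255,255))
    for q in cv2.findContours(m,0,2)[0]:
        if cv2.contourArea(q)>8: u=cv2.minEnclosingCircle(q)[0];print(n,np.round(u),cv2.contourArea(q),ray(b,[u],.02).round(3)[0,:2])
    m=cv2.inRange(hsv,(15,120,60),(35,255,255))
    for c in cv2.findContours(m,0,2)[0]:
        if cv2.contourArea(c)>300: print(n,'tub',cv2.minAreaRect(c))
E
python3 - <<'E'
from h import *
reds('top');reds('scene');s=state();R=Ro.from_quat(s['tcp_rot']);print(s['tcp_pos'],R.as_matrix()[:,0])
rows([(np.array([.558,.1545,z]),pose(95,-20)) for z in(.09,.075,.062,.052,.046,.0435,.0425)])
E
```

```text
top [425. 182.] 40.0 [ 0.641 -0.378]
top tub ((465.4111328125, 255.24366760253906), (44.63603591918945, 33.8548698425293), 49.08561706542969)
top tub ((420.4137878417969, 189.03448486328125), (57.936946868896484, 46.42383575439453), 68.19859313964844)
scene [255. 316.] 61.5 [ 0.973 -0.137]
scene [227. 293.] 47.5 [ 0.916 -0.208]
scene tub ((199.3477325439453, 188.63998413085938), (88.12310028076172, 61.320133209228516), 77.15229034423828)
[0.55935853 0.15252348 0.10913163] [-0.0829358   0.9382446  -0.33588498]
[[0.008, -0.001, 0.017], [0.006, -0.0, 0.014], [0.004, -0.0, 0.013], [0.003, -0.0, 0.009], [0.002, -0.0, 0.006], [0.001, -0.0, 0.002], [0.001, -0.0, 0.001]] 
 [[-0.6, -0.4, 0.1], [0.0, 0.0, 0.0], [0.0, 0.0, 0.0], [0.0, 0.0, 0.0], [0.0, 0.0, 0.0], [0.0, 0.0, 0.0], [0.0, 0.0, 0.0]]
end [0.558  0.1548 0.0423]
```

servo_tool(translation=[[0.008, -0.001, 0.017], [0.006, 0, 0.014], [0.004, 0, 0.013], [0.003, 0, 0.009], [0.002, 0, 0.006], [0.001, 0, 0.002], [0, 0, 0], [0, 0, 0]], turn=[[-0.6, -0.4, 0.1], [0, 0, 0], [0, 0, 0], [0, 0, 0], [0, 0, 0], [0, 0, 0], [0, 0, 0], [0, 0, 0]])

```text
time_s: 23.92
tcp_pos: [0.5583, 0.1543, 0.0439]
tcp_rot: [0.666, 0.726, -0.117, 0.128]
ft_force: [-0.0, 0.3, -1.8]
grip_width: 0.0173
gripper_force: 60.0
```

Run:
```python
from h import *
s=state();print(s['tcp_pos'],s['ft_force'],s['torque'])
for n,(r0,r1,c0,c1) in(('top',(150,230,385,460)),('scene',(160,240,165,240))):
    b=cap(n);f=b['frame'].astype(int)
    for name,reg in(('tub',(r0,r1,c0,c1)),('all',(100 if n=='top' else 130,300,200,520) if n=='top' else (130,260,120,520))):
        m=np.zeros(f.shape[:2],np.uint8);a=(f[...,0]>2.2*f[...,1])&(f[...,0]>2.2*f[...,2])&(f[...,0]>40);q=reg;m[q[0]:q[1],q[2]:q[3]]=a[q[0]:q[1],q[2]:q[3]]
        k=cv2.connectedComponentsWithStats(m);print(n,name,[(st[4],np.round(ce).tolist(),ray(b,[ce],.02)[0,:2].round(3).tolist()) for st,ce in zip(k[2][1:],k[3][1:]) if st[4]>3])
```

```text
[0.55828036 0.15431037 0.04391552] [-0.03785064  0.33563234 -1.77646176] [ 0.54266554  0.00749151 -0.01261067]
top tub [(np.int32(9), [421.0, 172.0], [0.675, -0.366]), (np.int32(8), [417.0, 178.0], [0.655, -0.352]), (np.int32(49), [426.0, 181.0], [0.645, -0.38])]
top all [(np.int32(4), [290.0, 100.0], [0.957, 0.09]), (np.int32(9), [421.0, 172.0], [0.675, -0.366]), (np.int32(8), [417.0, 178.0], [0.655, -0.352]), (np.int32(49), [426.0, 181.0], [0.645, -0.38])]
scene tub []
scene all [(np.int32(13), [488.0, 170.0], [0.315, 0.49])]
```

servo_tool(translation=[[0, 0, 0.001], [0.001, 0, 0.001], [0, 0, 0], [0, 0, 0]], turn=[[0, 0, 0], [0, 0, 0], [0, 0, 0], [0, 0, 0]])

```text
time_s: 24.52
tcp_pos: [0.5582, 0.1541, 0.0423]
tcp_rot: [0.666, 0.726, -0.117, 0.129]
ft_force: [-1.8, 1.4, 9.3]
grip_width: 0.0174
gripper_force: 60.0
```

servo_tool(translation=[[0, 0, 0], [0, 0, 0], [0, 0, 0], [0, 0, 0]], turn=[[0, 0, 0], [0, 0, 0], [0, 0, 0], [0, 0, 0]], gripper=0.06)

```text
time_s: 25.02
tcp_pos: [0.558, 0.1545, 0.0413]
tcp_rot: [0.666, 0.726, -0.117, 0.128]
ft_force: [-0.1, 0.4, -0.4]
grip_width: 0.053
gripper_force: 0.0
```

servo_tool(translation=[[-0.003, 0, -0.009], [-0.007, 0, -0.019], [-0.01, 0, -0.028], [-0.01, 0, -0.028], [-0.01, 0, -0.028], [-0.01, 0, -0.028], [-0.007, 0, -0.019], [0, 0, 0]], turn=[[0, 0, 0], [0, 0, 0], [0, 0, 0], [0, 0, 0], [0, 0, 0], [0, 0, 0], [0, 0, 0], [0, 0, 0]])

```text
time_s: 26.02
tcp_pos: [0.5584, 0.1556, 0.2122]
tcp_rot: [0.666, 0.726, -0.116, 0.129]
ft_force: [-0.1, -0.2, 0.4]
grip_width: 0.06
gripper_force: 0.0
```

Run:
```python
from h import *
b=cap('top','fin_t.png');c=cap('scene','fin_s.png')
f=b['frame']
for r in range(162,200,1):
    # r=red dominant, w=whitish, y=yellow
    print(r,''.join('R' if p[0]>2*p[1] and p[0]>40 else 'w' if p[2]>.62*p[0] and p[0]>50 else '.' for p in f[r,398:445].astype(int)))
print(state()['tcp_pos'],state()['grip_width'])
# tray visible in scene view: expected rim/handle pixels vs colours
for nm,X in dict(hend=[.551,.20,.045],hmid=[.556,.165,.045],floor=[.571,.03,.004],floor2=[.575,-.02,.004],rimfar=[.63,.0,.026]).items():
    for k in(b,c):
        u=proj(k,X)[0];print(nm,u.round(),k['frame'][int(round(u[1])),int(round(u[0]))])
```

```text
162 wwwwwwwwwwww........................wwwwwwwwwww
163 wwwwwwwwww...........................wwwwwwwwww
164 wwwwwww..............................wwwwwwwwww
165 wwwwwww...............................wwwwwwwww
166 wwwww.................................wwwwwwwww
167 ww.....................................wwwwwwww
168 .........................www...........wwwwwwww
169 .......................R.wwww...........wwwwwww
170 .......................RRwwww...........wwwwwww
171 ......................wRRwwwww...........wwwwww
172 .......................RRwwwww...........wwwwww
173 ......................RRRwwwww...........wwwwww
174 ......................RRwwwww.............wwwww
175 ..........................................wwwww
176 .................RR.......................wwwww
177 ..................RR.......RRRR............wwww
178 ................wwwRR....RRRRRRR...........wwww
179 ...............wwwwwRR...RRRRRRR............www
180 ..............wwwwwwwR...RRRRRRR............www
181 ..............wwwwwwww...RRRRRRR.............ww
182 ...............wwwwww...RRRRRRRR.w...........ww
183 ....
[... 530 characters left out ...]
.................................
194 ...............................................
195 ...............................................
196 w..............................................
197 w..............................................
198 w..............................................
199 ww.............................................
[0.55762685 0.15512156 0.21011427] 0.059944972079181966
hend [259. 210.] [32 33 34]
hend [404. 199.] [142 141 135]
hmid [269. 209.] [37 45 69]
hmid [392. 200.] [44 48 71]
floor [309. 205.] [ 87 112 122]
floor [342. 213.] [93 92 88]
floor2 [324. 203.] [68 84 92]
floor2 [324. 213.] [57 78 88]
rimfar [317. 187.] [120 121 115]
rimfar [331. 218.] [64 83 93]
```

```bash
python3 -c "
from h import *
print(arm.hand_in())"
```

```text
the job is handed in; nothing more can be done
None
```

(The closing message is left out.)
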